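# Lay out the microscope optics for an objective change

### The job

Set out the optics on the red mat, everything flat or upright: stand the tall steel objective centred on the blue pad and the short black objective centred on the yellow pad, lay the brass spacer ring on the mat midway between the two pads, put the green filter centred on top of the ring, and put the black dust cap centred on top of the tall objective. Keep both objectives upright all the time, and leave the white cap and the amber jar where they are.

Things in the scene. Friction and masses are not known exactly. Their poses are not given: they have to be found in the camera images.
- tall_objective: microscope objective standing upright: round steel barrel 36 mm in diameter with a blue band, its top 10 mm narrowed to 30 mm in diameter with a flat top face; 60 mm tall; loose, about 160 g. Origin: centre of its underside, z up its axis.
- short_objective: microscope objective standing upright: round black barrel 38 mm in diameter with a yellow band, its top 10 mm narrowed to 32 mm; 40 mm tall; loose, about 120 g. Origin: centre of its underside, z up its axis.
- spacer_ring: brass ring lying flat, 52 mm outside diameter, 30 mm hole, 16 mm high; loose, about 70 g. Origin: centre of its underside, z up its axis.
- filter: round filter lying flat: black rim with a green face on top, 46 mm in diameter, 10 mm high; loose, about 30 g. Origin: centre of its underside, z up its axis.
- black_cap: plain black round dust cap, solid and flat on both faces, 39 mm in diameter, 14 mm high; loose, about 20 g. Origin: centre of its underside, z up its axis.
- blue_pad: blue round pad, flat, 54 mm in diameter, 3 mm thick, fixed on the red mat near one end of it (105 mm from the mat's centre). Which end is blue changes. Origin: centre of its underside, which is 3 mm above the table; its top is 6 mm above the table.
- yellow_pad: yellow round pad, the same size and height as the blue one, fixed near the other end of the red mat, 210 mm from the blue pad's centre. Origin: centre of its underside, which is 3 mm above the table; its top is 6 mm above the table.
- mat: red rectangular mat, 90 mm (its x) by 300 mm (its y), 3 mm thick, fixed on the table. Origin: centre of its underside, which is also the point midway between the two pads.
- white_cap: bystander: white dust cap of the same shape and size as the black one (39 mm in diameter, 14 mm high), loose. Origin: centre of its underside. Leave it alone.
- jar: bystander: amber glass jar with an orange lid, 42 mm in diameter, 55 mm tall, loose. Origin: centre of its underside. Leave it alone.
There are look-alikes about, which are no part of the job. What is shaped like the filter but pink or purple is not meant. Of the things shaped like the spacer_ring, the brass one is meant.

How it is judged:
At the end, for the whole second after the job is handed in: Tall objective on blue pad, short one on yellow, each within 12 mm of centre; ring on the mat within 15 mm of midway between the pads; filter on the ring and black cap on the tall objective, each within 10 mm of centre; all five upright or flat within 0.12 rad, at rest (horizontal distance between tall_objective and blue_pad below 0.012 m and height (world z) of tall_objective between 0.003 and 0.01 m and angle between each of tall_objective, short_objective, spacer_ring, filter, black_cap's own z axis and vertical below 0.12 rad and linear speed of each of tall_objective, short_objective, spacer_ring, filter, black_cap below 0.02 m/s and horizontal distance between short_objective and yellow_pad below 0.012 m and height (world z) of short_objective between 0.003 and 0.01 m and horizontal distance between spacer_ring and mat below 0.015 m and height (world z) of spacer_ring between 0.0005 and 0.008 m and horizontal distance between filter and spacer_ring below 0.01 m and height (world z) of filter between 0.014 and 0.024 m and horizontal distance between black_cap and tall_objective below 0.01 m and height (world z) of black_cap between 0.061 and 0.072 m); the robot touches nothing.
It fails at once if an objective was tipped by more than 0.6 rad (angle between any of tall_objective, short_objective's own z axis and vertical above 0.6 rad).
It fails at once if the white cap or the amber jar was moved by more than 20 mm (distance of any of white_cap, jar from where it was at the start of the episode above 0.02 m).
It also fails if it takes over 120 s, if anything falls off the work surface, if the arm or the gripper's body presses on something with over 40 N, if the wrist force passes 120 N, or if a joint passes its speed limit or range.

### The arm

A 6-joint arm with a two-finger parallel gripper is mounted at the origin on the work surface. World frame = base frame: x ahead of the robot, y to its left, z up, the work surface at z = 0. Lengths are in m, angles in rad, forces in N, time in s.
With the tool pointing down it reaches from about 0.375 to 0.9 m from the base axis. Payload 3.1 kg.
Tool frame: the origin (TCP) lies at the very end of the fingers, on their centre line; the grasp point (between the pads) lies 19 mm behind it; z points along the fingers, y is the line along which they close (so a half turn about z gives the same grasp; the last joint's range is limited). The gripper opens to 85 mm and grips with 20 to 120 N. Pads are 22 mm wide; open, the fingers measure 114 mm over their backs; the gripper's body (76 mm by 85 mm) begins 54 mm behind the grasp point. The pads swing forward as they close: fully open they stand 13 mm farther back than shut.
Start: joints at [-1.288, 0.527, 1.433, -0, 1.181, -0.178], TCP at [0.278, -0.56, 0.231] pointing down, gripper open.
Joint ranges: [-3.08, 3.08], [-0.75, 2.2], [0.22, 2.44], [-1.43, 4.57], [0, 2.65], [-2.85, 2.85]. Speed limits (rad/s): [2.79, 2.79, 3.14, 3.14, 3.14, 3.14].

### API

Orientations are given as a rotation vector (axis times angle).
In Python, from plant import * gives the robot as it stands. Calls block until the motion is done:
- move_pose(position, orientation): joint-space move of the TCP to a pose.
- move_linear(position, feed=0.15, attitude=None): straight line of the TCP; attitude=None keeps the orientation; feed is the mean speed in m/s.
- move_j(angles): joint-space move.
- gripper_to(opening, newtons=None): finger opening in m; newtons is the grip in N (None keeps the last); returns when the fingers have stopped.
- sleep(seconds).
- ik(position, orientation): joint angles nearest the present ones, or None.
- state(): the state.
- read_camera(name): name is "side" or "top"; returns the picture (420x560x3 uint8, red, green, blue); there is no depth.
- calibration(name): a dict with "fx", "fy", "cx", "cy" (pixels), "position" and "orientation" of the camera in the world. Camera axes: x right, y down, z forward; pixel columns grow to the right and rows downward; lengths in m; the calibration is good to about 2 mm. A picture is of the moment at which its call begins. calibration takes no time and is no camera call.
A pose or a line that the arm cannot do raises IKError and nothing moves.
- close_job(): hands the job in; it is judged then, once.
The state is a dict: "clock": time; "joint_positions": joint angles; "qd": joint speeds; "joint_efforts": joint torques, N m; "ee_pos": TCP position; "ee_rot": TCP orientation; "contact_force": force on the tool from outside, world axes, zero at the start; "wrist_torque": the same for the moment, N m; "width": finger opening in m; "grasp_force": force on a finger pad.
Only numpy, scipy, OpenCV 4.12 (cv2) and the standard library are available. Lean on these libraries where they do the work, as an engineer would, in place of code of your own. Each camera call takes 0.05 s, during which the arm holds its last target. There are 200 camera calls.

## Working session

There is one attempt and no reset: what is moved stays moved. The work goes in short steps, each a Python script; the robot and the scene stay as the last script left them, time stands still between calls to the robot, and variables do not carry over. Pictures are saved under pics/ and viewed, at most 14 in all, crops included, and the job is handed in when it is done.

```bash
mkdir -p pics; ls
python3 - <<'E'
from plant import *
import cv2
for n in ("top","side"):
    im=read_camera(n); cv2.imwrite(f"pics/{n}0.png",im[:,:,::-1]); print(n,calibration(n))
print(state())
E
```

```text
pics
top {'fx': 451.0882878252243, 'fy': 451.0882878252243, 'cx': 278.8073508101765, 'cy': 210.98414188510097, 'position': array([ 0.5004738 , -0.00460984,  0.86485683]), 'orientation': array([-2.17868934,  2.13761613, -0.13885082])}
side {'fx': 379.4595281424943, 'fy': 379.4595281424943, 'cx': 285.5441905839566, 'cy': 207.2697426977307, 'position': array([0.46799236, 0.580439  , 0.50250988]), 'orientation': array([-0.32191387,  2.74654649, -1.29686695])}
{'clock': 0.1, 'joint_positions': array([-1.28850726e+00,  5.28381296e-01,  1.43377318e+00,  3.68040527e-07,
        1.18137678e+00, -1.78514355e-01]), 'qd': array([-0.00018094, -0.00135736, -0.00225148,  0.00103861,  0.00018835,
        0.00107481]), 'joint_efforts': array([ 3.31608171e-04, -4.43303561e+01, -1.78586948e+01, -1.43071065e-04,
        3.89387555e-03, -6.27220729e-06]), 'ee_pos': array([ 0.27775595, -0.55918022,  0.2304268 ]), 'ee_rot': array([-3.05669043e+00, -7.16998890e-01,  1.57303204e-04]), 'contact_force': array([-0.07155878, -0.41458605,  0.27927572]), 'wrist_torque': array([-0.00944814,  0.00208387, -0.0306555 ]), 'grasp_force': 0.0, 'width': 0.08559826703614896}
```

View pics/top0.png

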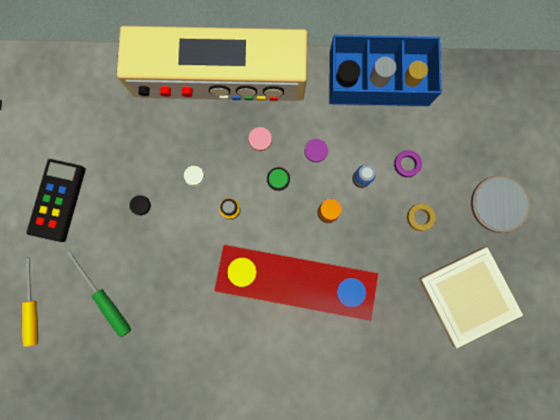

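View pics/side0.png

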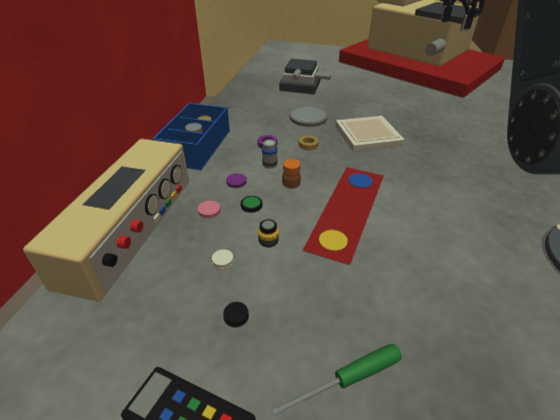

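The top view has these candidates:
- **Rings:** (421,217) is brass and (408,163) is purple. The brass one fits.
- **Filter-shaped discs:** (278,179) has a green face, (260,139) is pink and (316,150) is purple. The green one fits.
- **Caps:** (140,205) is black and (193,175) is white. The black one fits.
- **Objectives:** (365,176) is steel with a blue band, so it is the tall one. (229,208) is black with a yellow band, so it is the short one.
- **Jar and pads:** the jar is at (330,210), the yellow pad at (241,272) and the blue pad at (351,292).

In the side view the same things are at: tall (270,152), ring (309,142), filter (251,203), short (268,231), black cap (236,313). I'll confirm with enlarged crops.

Run:
```python
import cv2
a=cv2.imread("pics/top0.png")[125:325,120:440]; cv2.imwrite("pics/topc.png",cv2.resize(a,None,fx=2.5,fy=2.5,interpolation=cv2.INTER_CUBIC))
a=cv2.imread("pics/side0.png")[125:335,190:400]; cv2.imwrite("pics/sidec.png",cv2.resize(a,None,fx=2.8,fy=2.8,interpolation=cv2.INTER_CUBIC))
```

```text
(no output)
```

View pics/topc.png

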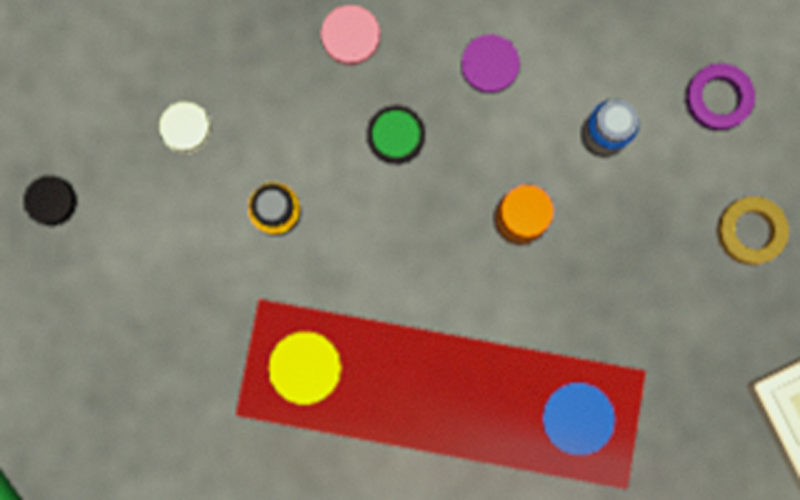

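View pics/sidec.png

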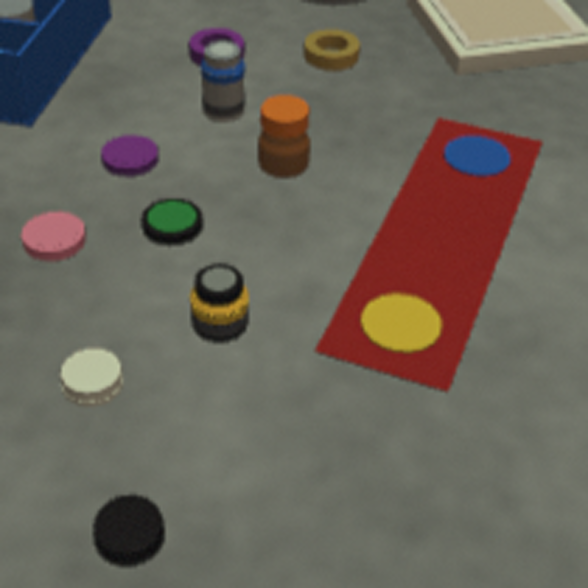

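The crops confirm the choices. Next I triangulate the top-face centres from the two views.

```bash
cat > geo.py <<'E'
import cv2,numpy as np
from scipy.spatial.transform import Rotation as R
from plant import calibration
def P(n):
    c=calibration(n); Rw=R.from_rotvec(c["orientation"]).as_matrix().T
    K=np.array([[c["fx"],0,c["cx"]],[0,c["fy"],c["cy"]],[0,0,1]])
    return K,Rw,np.array(c["position"])
def tri(a,b):
    Ps=[K@np.c_[r,-r@p] for K,r,p in (P("top"),P("side"))]
    X=cv2.triangulatePoints(*Ps,np.array(a,float).reshape(2,1),np.array(b,float).reshape(2,1))[:,0]; X=X[:3]/X[3]
    h=Ps[1]@np.r_[X,1]; return X,h[:2]/h[2]-b
def onplane(n,a,z):
    K,r,p=P(n); d=r.T@np.linalg.inv(K)@np.r_[a,1]; return p+d*(z-p[2])/d[2]
def blob(im,near,lo,hi,rad=25):
    "centroid and ellipse of the HSV-range blob near a pixel (BGR image)"
    m=cv2.inRange(cv2.cvtColor(im,cv2.COLOR_BGR2HSV),lo,hi); k=np.zeros_like(m); cv2.circle(k,tuple(int(v) for v in near),rad,255,-1)
    M=cv2.moments(m&k,True); return np.array([M["m10"],M["m01"]])/max(M["m00"],1),M["m00"]
E
python3 - <<'E'
from geo import *
T=cv2.imread("pics/top0.png");S=cv2.imread("pics/side0.png")
t=lambda x,y:(np.array([x,y])+.5)/2.5-.5+[120,125]
s=lambda x,y:(np.array([x,y])+.5)/2.8-.5+[190,125]
D=dict(cap=(t(50,200),s(129,523)),short=(t(272,205),s(219,281)),filt=(t(397,134),s(173,217)),tall=(t(617,120),s(222,52)),
 ring=(t(755,229),s(332,46)),yel=(t(305,368),s(401,322)),blue=(t(579,418),s(478,155)))
hs=dict(cap=.014,short=.04,filt=.01,tall=.06,ring=.016,yel=.006,blue=.006)
rng=dict(filt=((45,90,40),(80,255,255)),yel=((22,150,100),(35,255,255)),blue=((100,120,60),(125,255,255)))
for k,(a,b) in D.items():
    if k in rng:
        a,na=blob(T,a,*rng[k],20);b,nb=blob(S,b,*rng[k],20)
    X,e=tri(a,b); print(k,a.round(1),b.round(1),"tri",X.round(4),"err",e.round(1),"plane",onplane("top",a,hs[k]).round(4)[:2],onplane("side",b,hs[k]).round(4)[:2])
E
```

```text
cap [139.7 204.7] [235.8 311.5] tri [0.6151 0.2596 0.0101] err [-0. -0.] plane [0.6145 0.2584] [0.6139 0.2621]
short [228.5 206.7] [267.9 225. ] tri [0.6107 0.0869 0.037 ] err [-0.2 -0. ] plane [0.6105 0.0866] [0.6095 0.09  ]
filt [278. 178.] [251.  201.8] tri [ 0.6722 -0.0038  0.0089] err [-0.2 -0. ] plane [ 0.6722 -0.0037] [ 0.6713 -0.0025]
tall [366.5 172.7] [269.  143.2] tri [ 0.6757 -0.1652  0.0567] err [-0.1 -0. ] plane [ 0.6751 -0.1645] [ 0.674  -0.1596]
ring [421.7 216.3] [308.2 141.1] tri [ 0.6026 -0.2797  0.0095] err [-0.3 -0.1] plane [ 0.6024 -0.2775] [ 0.6    -0.2683]
yel [241.5 271.7] [332.8 240. ] tri [0.4917 0.0621 0.003 ] err [-0. -0.] plane [0.4918 0.0618] [0.4915 0.0652]
blue [351.1 292.1] [360.  180.2] tri [ 0.4574 -0.1456  0.0029] err [-0.1 -0. ] plane [ 0.4578 -0.1451] [ 0.4573 -0.1411]
```

The triangulated heights match the text to about 3–6 mm. All five are low, and so are the pads, so it's a common offset. The pads come out 209.7 mm apart. First I'll write a pick/place helper and move the tall objective.

```bash
cat > hand.py <<'E'
from plant import *
import numpy as np
from scipy.spatial.transform import Rotation as R
YEL=np.array([.4918,.0618]); BLUE=np.array([.4578,-.1451]); MID=(YEL+BLUE)/2
def down(yaw):
    "tool down, fingers closing along world direction yaw; of the half turns the one with the last joint nearest 0"
    best=None
    for a in (yaw,yaw+np.pi):
        y=np.array([np.cos(a),np.sin(a),0]); z=np.array([0,0,-1.])
        yield R.from_matrix(np.c_[np.cross(y,z),y,z]).as_rotvec()
def over(xy,z,yaw):
    c=[(abs(q[5]),o) for o in down(yaw) for q in [ik([*xy,z],o)] if q is not None]
    move_pose([*xy,z],min(c,key=lambda t:t[0])[1])
def say(t):
    s=state(); print(t,"t",round(s["clock"],1),"p",s["ee_pos"].round(4),"w",round(s["width"],4),"g",round(s["grasp_force"],1),"F",s["contact_force"].round(1))
def pick(xy,z,yaw,opening,newtons=25,high=.16):
    over(xy,high,yaw); gripper_to(opening)
    move_linear([*xy,z+.03],.25); move_linear([*xy,z],.08); say("down")
    gripper_to(.01,newtons); say("grip"); move_linear([*xy,high],.2); say("lift")
def place(xy,z,yaw,opening,high=.18):
    over(xy,high,yaw); move_linear([*xy,z+.03],.2); say("near")
    move_linear([*xy,z],.04); say("set"); gripper_to(opening); move_linear([*xy,z+.04],.06); move_linear([*xy,high],.25); say("off")
E
python3 - <<'E'
from hand import *
pick((.6751,-.1645),.016,0,.062)
place(BLUE,.016+.006+.001,-.16,.062)
E
```

```text
down t 3.6 p [ 0.6748 -0.1644  0.0154] w 0.0622 g 0.0 F [ 0.5 -0.2  0.7]
grip t 4.0 p [ 0.6754 -0.1646  0.0165] w 0.0349 g 25.2 F [-0.7 -0.6  0.8]
lift t 4.8 p [ 0.6739 -0.164   0.1585] w 0.0347 g 25.2 F [ 0.4  0.2 -1.9]
near t 6.5 p [ 0.459  -0.1456  0.0531] w 0.0349 g 25.2 F [ 0.1  0.3 -1.6]
set t 7.4 p [ 0.4579 -0.1451  0.023 ] w 0.0347 g 25.2 F [ 0.8 -0.3 -2.8]
off t 9.2 p [ 0.4572 -0.1447  0.1793] w 0.062 g 0.0 F [ 0.3  1.  -0.4]
```

Run:
```python
from hand import *
import cv2
pick((.6105,.0866),.006,0,.062)
place(YEL,.006+.006+.001,-.16,.062)
pick((.6024,-.2775),.003,0,.070)
place(MID,.003+.003+.001,-.16,.070)
over((.61,.2),.18,0)
for n in ("top","side"): cv2.imwrite(f"pics/{n}1.png",read_camera(n)[:,:,::-1])
a=cv2.imread("pics/top1.png")[125:325,120:440]; b=cv2.imread("pics/side1.png")[125:335,190:400]
a=cv2.resize(a,(480,300)); b=cv2.resize(b,(300,300)); cv2.imwrite("pics/both1.png",cv2.hconcat([a,b]))
```

```text
down t 11.7 p [0.6102 0.0867 0.0055] w 0.0619 g 0.0 F [-0.7 -1.1  0.6]
grip t 12.0 p [0.6108 0.0866 0.0065] w 0.0364 g 25.3 F [-0.4  0.4  2.3]
lift t 12.9 p [0.6094 0.0866 0.1589] w 0.0363 g 25.2 F [ 0.2  0.1 -0.7]
near t 14.3 p [0.4928 0.0618 0.0431] w 0.0366 g 25.2 F [-0.2 -0.6 -0. ]
set t 15.2 p [0.4919 0.0618 0.0129] w 0.0368 g 25.2 F [-1.   0.9 -1.7]
off t 17.1 p [0.491  0.0619 0.1792] w 0.0621 g 0.0 F [-0.4 -0.3  0.4]
down t 19.9 p [ 0.6021 -0.2773  0.0025] w 0.07 g 0.0 F [-0.3  0.8  0.5]
grip t 20.2 p [ 0.6027 -0.2777  0.0037] w 0.0509 g 26.2 F [-0.8  1.5  1.3]
lift t 21.1 p [ 0.6015 -0.2769  0.1587] w 0.0509 g 26.2 F [ 0.3  0.2 -2. ]
near t 23.0 p [ 0.4757 -0.0423  0.0372] w 0.051 g 26.2 F [ 0.3  0.5 -1.4]
set t 23.9 p [ 0.4748 -0.0416  0.0068] w 0.0509 g 26.2 F [ 0.8 -0.  -0.6]
off t 25.8 p [ 0.474  -0.0414  0.1793] w 0.0701 g 0.0 F [0.4 0.3 0.1]
```

View pics/both1.png

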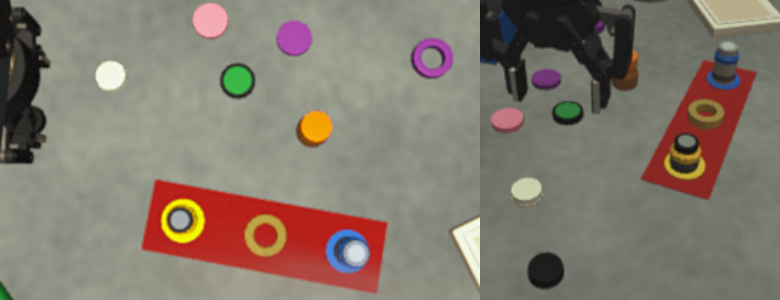

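Both objectives stand upright on their pads (top-view crop: short at (181,219), tall top at (355,253)) and the ring lies at (265,236). I'll measure the ring and the tall top precisely, then stack the filter and the cap.

Run:
```python
from hand import *
from geo import *
T=cv2.imread("pics/top1.png"); S=cv2.imread("pics/side1.png")
r,n=blob(T,(297,282),(15,80,60),(32,255,255),20); rs,ns=blob(S,(348,204),(15,80,60),(32,255,255),14)
tt,n2=blob(T,(356.5,293.5),(0,0,140),(180,70,255),10)
R1=onplane("top",r,.019)[:2]; T1=onplane("top",tt,.066)[:2]
print("ring",r,n,R1,"tri",tri(r,rs)[0],"MID",MID,"tall",tt,n2,T1,BLUE, "tri", tri(tt,np.array([190+247*.7,125+47*.7]))[0])
```

```text
ring [296.57177616 281.47688564] 411.0 [ 0.47592731 -0.04177373] tri [ 0.47556745 -0.04217292  0.0099856 ] MID [ 0.4748  -0.04165] tall [356.79475983 293.58951965] 229.0 [ 0.4583461  -0.14515161] [ 0.4578 -0.1451] tri [ 0.45842354 -0.1459001   0.06174478]
```

Run:
```python
from hand import *
import cv2
pick((.6722,-.0037),.002,np.pi/2,.065)
place((.4755,-.0417),.002+.019+.001,np.pi/2,.065)
pick((.6145,.2584),.003,0,.062)
if state()["width"]>.03: place((.4583,-.1451),.003+.066+.001,-.16,.062,high=.22)
over((.61,.25),.2,0)
for n in ("top","side"): cv2.imwrite(f"pics/{n}2.png",read_camera(n)[:,:,::-1])
a=cv2.imread("pics/top2.png")[125:325,120:440]; b=cv2.imread("pics/side2.png")[145:265,290:410]
cv2.imwrite("pics/both2.png",cv2.hconcat([cv2.resize(a,(480,300)),cv2.resize(b,(300,300))]))
```

```text
down t 29.5 p [ 0.6718 -0.0037  0.0014] w 0.0647 g 0.0 F [-0.2 -0.8  0.4]
grip t 29.8 p [ 0.6728 -0.0038  0.0026] w 0.0438 g 25.7 F [1.3 0.7 1.8]
lift t 30.7 p [ 0.6711 -0.0035  0.1588] w 0.0444 g 25.6 F [ 0.  -0.4  0.1]
near t 32.4 p [ 0.4766 -0.0418  0.052 ] w 0.0442 g 25.6 F [ 0.1 -1.   0.8]
set t 33.3 p [ 0.4755 -0.0417  0.0218] w 0.0442 g 25.6 F [-0.4  0.7  0.2]
off t 35.0 p [ 0.4748 -0.0415  0.1793] w 0.0648 g 0.0 F [0.1 0.1 0.1]
down t 37.7 p [0.6141 0.2583 0.0024] w 0.062 g 0.0 F [ 0.8 -0.3  0.5]
grip t 38.0 p [0.6151 0.2586 0.0036] w 0.0364 g 25.2 F [0.9 0.3 0.9]
lift t 39.0 p [0.6134 0.2581 0.1588] w 0.0365 g 25.1 F [-0.4 -0.2 -0. ]
near t 41.3 p [ 0.459  -0.145   0.1003] w 0.0368 g 25.1 F [-0.6  0.5 -0. ]
set t 42.2 p [ 0.4583 -0.1451  0.0699] w 0.0368 g 25.1 F [-1.  -0.7 -0.3]
off t 44.0 p [ 0.4576 -0.1447  0.2192] w 0.062 g 0.0 F [-0.3 -0.  -0.5]
```

View pics/both2.png

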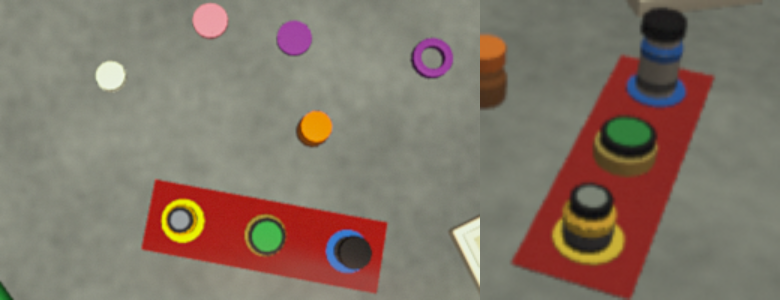

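Everything looks in place: the filter is on the ring (267,236), the cap is on the tall objective (354,252), and the short objective is at (180,219). I'll check the numbers, then hand in if they pass.

Run:
```python
from hand import *
from geo import *
T=cv2.imread("pics/top2.png")
f=onplane("top",blob(T,(298,282),(45,90,40),(80,255,255),20)[0],.029)[:2]
c=onplane("top",blob(T,(356,293),(0,0,0),(180,255,60),16)[0],.080)[:2]
s=onplane("top",blob(T,(240,271),(0,0,90),(180,60,255),8)[0],.046)[:2]
E=[np.linalg.norm(v)*1000 for v in (f-[.4759,-.0418],c-[.4583,-.1451],s-YEL)]
print("mm off: filter, cap, short",np.round(E,1))
if max(E)<6: print(close_job())
```

```text
mm off: filter, cap, short [1.5 6.8 1.5]
```

Run:
```python
from geo import *
T=cv2.imread("pics/top2.png");S=cv2.imread("pics/side2.png")
for z,r in ((.080,.0195),(.066,.0195)):
    K,Rw,p=P("top")
    pts=[K@Rw@(np.array([.4583+r*np.cos(a),-.1451+r*np.sin(a),z])-p) for a in np.linspace(0,6.28,40)]
    q=np.array([v[:2]/v[2] for v in pts]); print(z,q.mean(0),q.min(0),q.max(0))
hsv=cv2.cvtColor(T,cv2.COLOR_BGR2HSV)
m=cv2.inRange(hsv,(0,0,0),(180,255,60)); k=np.zeros_like(m); cv2.circle(k,(356,293),18,255,-1); m&=k
ys,xs=np.nonzero(m); print(xs.min(),xs.max(),ys.min(),ys.max(),len(xs),xs.mean(),ys.mean())
a=cv2.resize(T[265:320,325:390],None,fx=7,fy=7,interpolation=cv2.INTER_CUBIC); b=cv2.resize(S[140:195,330:395],None,fx=6,fy=7,interpolation=cv2.INTER_CUBIC)
cv2.imwrite("pics/cap.png",cv2.hconcat([a,b]))
```

```text
0.08 [358.20046377 293.81585221] [346.84709923 282.57708304] [369.5556721  305.63632287]
0.066 [356.76472347 293.35595768] [345.61126451 282.31648847] [367.91943605 304.96619074]
344 366 283 301 313 355.49840255591056 291.11182108626195
```

View pics/cap.png

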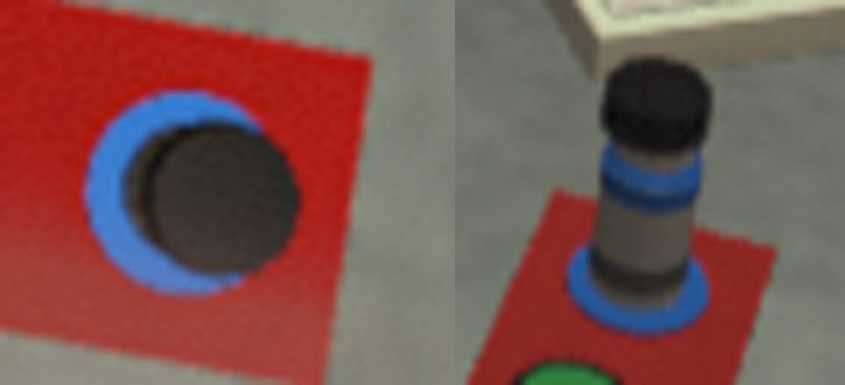

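In the enlarged crop the cap's top disc is centred at about (357.3, 293.4) px, against (358.2, 293.8) expected. That is under 2 mm off. The 6.8 mm came from a bad dark mask: it cut off part of the cap and included shaded barrel. Handing in.

```bash
python3 -c "
from plant import *
print(close_job())"
```

```text
the job is handed in; nothing more can be done
None
```

I handed the job in with about 44 s on the robot clock: all five parts are in place, each measured within about 2 mm of its target in the camera images, but `close_job()` returned no verdict.

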